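# Load the lamp's filter flap and hold it on its balance

### The job

Take the largest mounted glass filter out of the compartment tray and lay it, without dropping it, fully down in the round seat of the lamp's filter flap. Then take the flap by the cross bar at its end and swing it up gently to the point where it balances between falling open and falling against the lamp, and finish holding it still there by that bar, pinched between the fingers, so that I can wipe both faces of the glass. Never let the flap fall to either side, and leave the other filters and the things lying about where they are.

Things in the scene. Friction and masses are not known exactly. Their poses are not given: they have to be found in the camera images.
- lamp_unit: Grey bench lamp on a base plate 250 x 104 mm, fixed. Origin on the bench under the middle of the flap's hinge; x points from the hinge to the lamp house (away from the robot), y along the hinge, z up. A black light tube (61 mm across, axis 103 mm high) begins 20 mm behind the hinge, the finned house (104 mm wide, 149 mm high) 72 mm behind it. The filter flap lies in front of the hinge.
- flap_hinge (a point): Middle of the flap's hinge line, which runs along the lamp unit's y axis, 55 mm above the bench. On the hinge's -y end a crank with a round weight (46 mm aside, up to 61 mm from the hinge line) stands upright while the flap lies forward and turns with it.
- filter_flap (a joint): Angle of the flap, rad: 0 = laid forward, level, on rest posts (start); grows as its free end swings up towards the lamp; 1.571 = upright against the lamp tube. The crank's weight makes it over-centre: with the large filter in it balances at 1.05 (60 degrees up from level), give or take 0.03; below, it falls forward; above, against the lamp. Hinge nearly free; about 0.5 N at the bar lifts it.
- flap_seat (a point): On the flap, 48 mm from the hinge: centre of the floor of the round filter seat, 45 mm across, 6 mm deep, mouth slightly flared; the floor is a ledge with a 34 mm opening. Ring 57 mm across outside. z points out of the seat (up when laid forward). Floor 55 mm above the bench when laid forward; the seated filter stands 8 mm out of the ring.
- flap_bar (a point): On the flap, 100 mm from the hinge: centre of the steel cross bar at its free end, 11 mm thick, 30 mm long, parallel to the hinge, 55 mm above the bench when laid forward. Take it over its two ends (30 mm) from above, so that it can turn between the fingers. A 9 mm wide stem joins its middle to the seat ring.
- filter_tray: Grey flat tray 66 x 228 x 7 mm with four compartments in a row along its y axis (56 mm apart, 54 mm long, 60 mm wide), floor 3 mm thick, fixed to the bench. Origin at the middle of its underside. Holds one mounted filter in each compartment, in any order.
- filter_large_c (a point): Centre (half-way up) of the largest mounted filter: clear glass in a dark metal ring, 42 mm across, 14 mm high, about 0.034 kg, lying flat in the tray, so that it stands 10 mm above the tray's walls. The only one that fits the seat.
- filter_large: The same filter; origin at the centre of its underside, z along its axis.
- filter_medium_a: Mounted filter like it but 34 mm across, 14 mm high; origin at the centre of its underside. Stays in the tray.
- filter_medium_b: Another filter, 34 mm across. Stays in the tray.
- filter_small: Mounted filter, 26 mm across. Stays in the tray.
- lens_tissue: Bystander lying on the bench: flat white and dark-red booklet, 50 x 74 x 10 mm. Leave it.
- forceps: Bystander lying on the bench: steel forceps lying flat, 132 mm long. Leave it.
- pen_1: Bystander lying on the bench: thick marker pen with a red cap, 135 mm long. Leave it.
- tally_counter: Bystander lying on the bench: round hand tally counter, 50 x 61 x 17 mm. Leave it.
- bulb_pipette: Bystander lying on the bench: thin translucent bulb pipette, 150 mm long. Leave it.
Things that resemble listed ones, but are neither listed nor needed, are in the scene too. Leave any blue or yellow look-alike of the filter_large alone.

How it is judged:
By the outcome, as a careful person would: the job done as asked, in the order asked, and still so for the second after the job is handed in, while the arm keeps its last pose, push and grip.
It also fails if it takes over 48 s, if anything falls off the work surface, if the arm or the gripper's body presses on something with over 40 N, if the wrist force passes 120 N, or if a joint passes its speed limit or range.

### The arm

A 6-joint arm with a two-finger parallel gripper is mounted at the origin on a cart in front of the work surface, level with it; the furniture and walls round the work are solid. World frame = base frame: x ahead of the robot, y to its left, z up, the work surface at z = 0. Lengths are in m, angles in rad, forces in N, time in s.
With the tool pointing down it reaches from about 0.3 to 0.775 m from the base axis. Payload 14.6 kg.
Tool frame: the origin (TCP) lies midway between the tips of the shut fingers; the grasp point (between the pads) lies 19 mm behind it (ctrl.grip_depth is the z of the grasp point in the tool frame, in m); z points along the fingers, y is the line along which they close (so a half turn about z gives the same grasp; the last joint's range is limited). The gripper opens to 94 mm and grips with 3 to 60 N. Pads are 16 mm wide; open, the fingers measure 119 mm over their backs; the gripper's body (75 mm by 177 mm) begins 78 mm behind the grasp point.
Start: joints at [1.044, 0.3, 1.521, -0, 1.321, -0.067], TCP at [0.244, 0.493, 0.205] pointing down, gripper open.
Joint ranges: [-3.03, 3.03], [-0.79, 2.21], [0.23, 2.52], [-1.04, 4.18], [0, 3.07], [-2.55, 2.55]. Speed limits (rad/s): [2.22, 2.22, 2.57, 3.14, 3.14, 3.14].

### API

Orientations are given as [roll, pitch, yaw] about the fixed x, y, z axes, in that order (R = Rz(yaw) Ry(pitch) Rx(roll)).
In Python, from station import ctrl gives the robot as it stands. The module is installed in compiled form; this text tells all that it offers.
- The arm moves only by the tool carry_out, never from a script. Its argument "commands" is a list of rows, each a list of 3 entries, a list of its own where there are three numbers: the closure, from 0 (fully open) to 1 (shut), then the shift along the tool's x, y, z in mm, then the turn, a rotation vector about the tool's x, y, z in rad. In form: [[gripper, [tx, ty, tz], [wx, wy, wz]], ...]. A call has 1 to 10 rows; each row shifts and turns the commanded pose from where the row before left it, along the tool's axes as they then stand; what a row does not reach is not made up. A row lasts 1/8 s, in which the tool goes at most 62.5 mm and 10.7 degrees, less where a joint would pass 70% of its speed; a pose out of reach is approached as far as the arm can. A call with a gripper value outside its range is refused whole. The fingers move at their own pace and stop on an object; "squeeze" is the grip in N (left out, the last holds). Time passes only in rows, so rows that do not move let the fingers close. It gives the time, the measured TCP pose, the force, the opening and the grip force at its end, in the units of the state.
- ctrl.get_obs(): the state, without advancing time (a new reading comes with each control period).
- ctrl.camera(name): name is "side" or "top"; returns a dict with "img" (384x512x3 uint8, blue, green, red), "camera_matrix" (3x3 intrinsics, pixels), "rvec" (rotation vector, rad) and "tvec" (3), from world to camera coordinates, as OpenCV has them. Camera axes: x right, y down, z forward; pixel columns grow to the right and rows downward; lengths in m; the calibration is good to about 2 mm. A picture is of the moment at which its call begins. There is no depth.
- ctrl.hand_in(): hands the job in; it is judged then, once.
Trained networks look in the newest picture that a camera, given by its name, has taken for a name from the list of things; names that differ only in an ending like _2 or _b are one class to them, and where a whole thing is asked for, a point or a joint stands for the part that bears it (a point fixed in the world has none). Each returns a list of dicts, best first, with "score" (0 to 1); they miss things now and then, are a little off and sometimes report something else, mostly with a low value. They report only what shows in the picture. A call takes as long as a camera call. They do not tell look-alikes from the thing itself.
- ctrl.outline_of(thing, camera): "region" (384x512 bool, what is visible of it).
- ctrl.place_of(thing, camera): "at" ([x, y, z] in m, in world coordinates, good to about 4 mm: a listed point, or the origin of a listed thing).
The state is a dict: "time_s": time; "qpos": joint angles; "joint_vel": joint speeds; "tau": joint torques, N m; "ee_pos": TCP position; "eef_rot": TCP orientation; "force": force on the tool from outside, world axes, zero at the start; "moment": the same for the moment, N m; "grip_width": finger opening in m; "grip_force": force on a finger pad.
Only numpy, scipy, OpenCV 4.12 (cv2) and the standard library are available. Lean on these libraries where they do the work, as an engineer would, in place of code of your own. Each camera call takes 0.05 s, during which the arm holds its last target. There are 200 camera calls.

## Working session

There is one attempt and no reset: what is moved stays moved. The work goes in short steps, Python scripts to look and compute and a tool call to move; the robot and the scene stay as the last step left them, time stands still between calls to the robot, and variables do not carry over. Pictures are saved under pics/ and viewed, at most 12 in all, crops included, and the job is handed in when it is done.

Besides the shell and the picture viewer there is one more tool, called after ">>>" by a JSON object that holds its "fn" and its "kwargs". carry_out: Moves the arm, as the interface text tells. Its arguments: {"type":"object","properties":{"commands":{"type":"array","items":{"type":"array"}},"squeeze":{"type":"number"}},"required":["commands"]}

```bash
mkdir -p pics; cat > h.py <<'E'
import numpy as np, cv2
from station import ctrl
def cam(n):
    c=ctrl.camera(n); R=cv2.Rodrigues(np.array(c["rvec"],float))[0]
    return c,R,np.array(c["tvec"],float).ravel(),np.array(c["camera_matrix"])
def ray(c,u,v,z):
    _,R,t,K=c; d=R.T@np.linalg.solve(K,[u,v,1.]); o=-R.T@t
    return o+d*(z-o[2])/d[2]
def proj(c,p):
    _,R,t,K=c; q=K@(R@np.array(p)+t); return q[:2]/q[2]
E
python3 - <<'E'
from h import *
o=ctrl.get_obs();print(o["time_s"],o["ee_pos"],o["eef_rot"],o["grip_width"],ctrl.grip_depth)
for n in("top","side"):
    c=cam(n);cv2.imwrite(f"pics/{n}0.png",cv2.resize(c[0]["img"],(800,600)))
    print(n,-c[1].T@c[2])
    for t in["flap_hinge","flap_seat","flap_bar","lamp_unit","filter_tray","filter_large_c","filter_medium_a","filter_small"]:
        print(t,[(np.round(r["at"],4).tolist(),round(r["score"],2),proj(c,r["at"]).round().tolist()) for r in ctrl.place_of(t,n)[:4]])
E
```

```text
0.0 [0.24394081 0.49262931 0.20487801] [-3.14037529e+00 -8.83673607e-05  2.68177717e+00] 0.09393099048039115 -0.0188
top [ 0.23817851 -0.0629166   1.44456673]
flap_hinge [([0.5408, 0.137, 0.0492], 0.86, [178.0, 185.0]), ([0.3638, 0.1692, 0.0009], 0.16, [166.0, 246.0])]
flap_seat [([0.495, 0.1386, 0.0574], 0.59, [176.0, 200.0])]
flap_bar [([0.4373, 0.1403, 0.0551], 0.76, [175.0, 219.0])]
lamp_unit [([0.5385, 0.1347, 0.0026], 0.7, [181.0, 189.0])]
filter_tray [([0.4604, -0.2661, -0.0089], 0.6, [309.0, 218.0])]
filter_large_c [([0.4619, -0.4428, 0.0057], 0.68, [367.0, 218.0]), ([0.3844, -0.4332, 0.0028], 0.67, [365.0, 243.0]), ([0.4448, -0.3555, 0.0091], 0.59, [340.0, 222.0]), ([0.4509, -0.3559, 0.0016], 0.59, [339.0, 221.0])]
filter_medium_a [([0.4656, -0.1869, 0.0035], 0.46, [284.0, 215.0]), ([0.4578, -0.2457, 0.0043], 0.46, [303.0, 218.0])]
filter_small [([0.4616, -0.2987, -0.0019], 0.38, [320.0, 217.0])]
side [ 0.31720503 -1.0010883   0.71661156]
flap_hinge [([0.5327, 0.1349, 0.0546], 0.67, [256.0, 157.0])]
flap_seat [([0.4937, 0.1399, 0.0538], 0.66, [243.0, 158.0]), ([0.4584, -0.2964, 0.0039], 0.56, [258.0, 271.0])]
flap_bar [([0.4391, 0.1442, 0.0578], 0.83, [225.0, 158.0]), ([0.4912, 0.1388, 0.0558], 0.73, [242.0, 158.0])]
lamp_unit [([0.5397, 0.1356, -0.0032], 0.82, [258.0, 173.0]), ([0.4887, 0.1374, 0.0562], 0.62, [242.0, 158.0]), ([0.6231, -0.2115, 0.0011], 0.41, [316.0, 240.0])]
filter_tray [([0.457, -0.2696, -0.0047], 0.76, [256.0, 266.0])]
filter_large_c [([0.4649, -0.4397, 0.0069], 0.89, [275.0, 319.0]), ([0.382, -0.429, -0.0026], 0.87, [234.0, 324.0]), ([0.4642, -0.4402, -0.0012], 0.82, [274.0, 322.0]), ([0.3853, -0.4284, 0.007], 0.81, [235.0, 320.0])]
filter_medium_a [([0.4614, -0.185, 0.0049], 0.66, [251.0, 239.0]), ([0.4582, -0.2426, 0.0043], 0.52, [254.0, 255.0])]
filter_small [([0.4568, -0.2961, 0.0059], 0.5, [258.0, 270.0])]
```

View pics/top0.png

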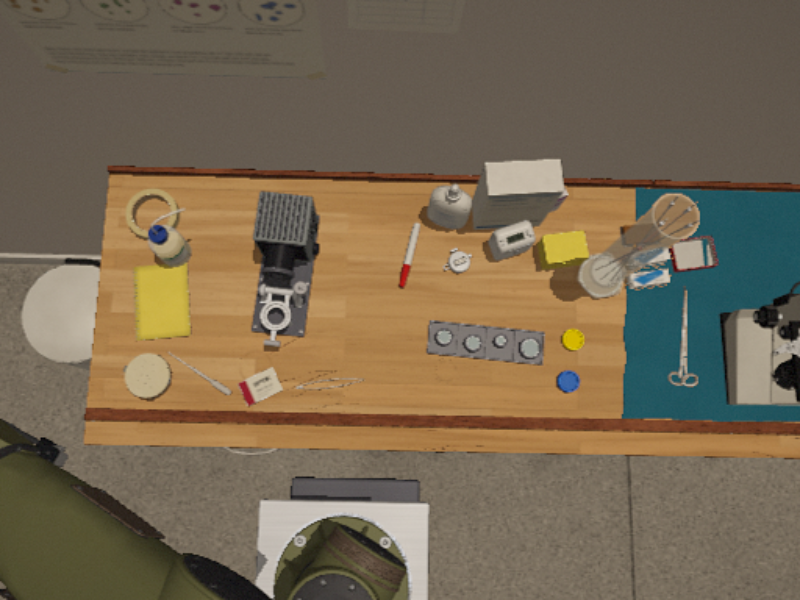

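```bash
python3 - <<'E'
from h import *
c=cam("side");i=c[0]["img"]
cv2.imwrite("pics/crop1.png",cv2.resize(i[215:345,190:320],(600,600),interpolation=cv2.INTER_CUBIC))
c=cam("top");i=c[0]["img"]
a=cv2.resize(i[195:255,270:385],(800,417),interpolation=cv2.INTER_CUBIC);cv2.imwrite("pics/crop2.png",a)
E
```

```text
(no output)
```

View pics/crop1.png

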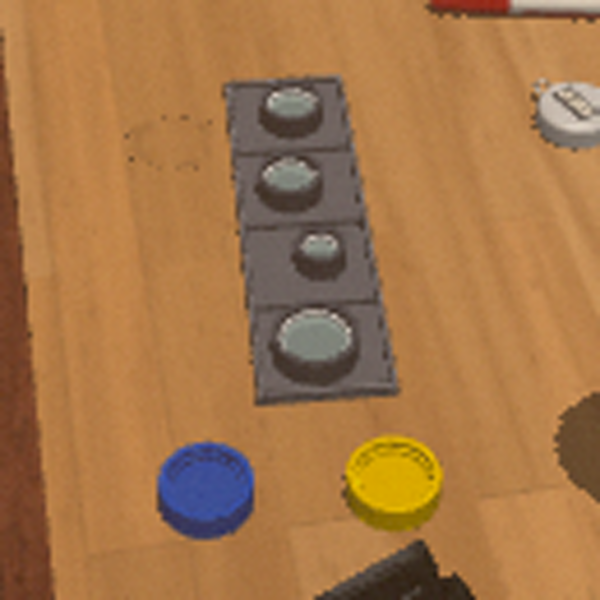

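View pics/crop2.png

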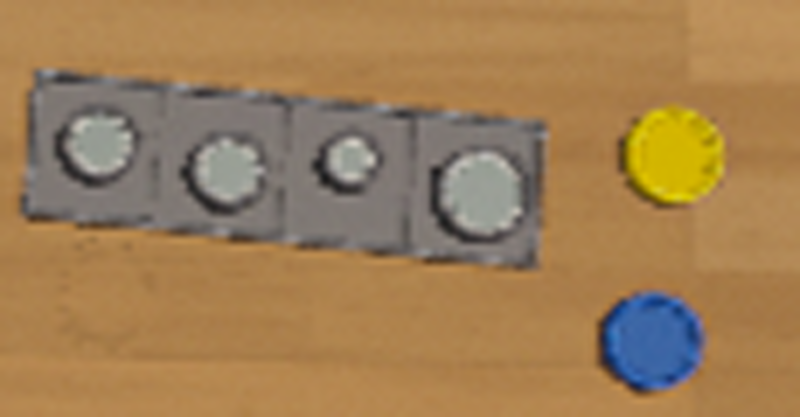

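The candidates for the filter in the top crop are:
- 34 mm filters at (98,143) and (228,170).
- The small filter at (350,160).
- A clear one at (480,193), which is about 339,223 in the full image.
- The yellow and blue caps outside the tray, which are look-alikes.

The target is the clear one at (480,193): it is the largest dark-ringed clear glass in the tray. The lamp flap is at about (275,315) in the enlarged top view.

```bash
cat >> h.py <<'E'
from scipy.optimize import least_squares
def cylmask_centroid(c,p,r,h):
    a=np.linspace(0,2*np.pi,60); P=[[p[0]+r*np.cos(t),p[1]+r*np.sin(t),z] for t in a for z in(p[2]-h/2,p[2]+h/2)]
    q=np.array([proj(c,x) for x in P],np.float32); m=cv2.moments(cv2.convexHull(q)); return np.array([m["m10"],m["m01"]])/m["m00"]
def fitcyl(c,cent,z,r,h,x0):
    return least_squares(lambda s:cylmask_centroid(c,[s[0],s[1],z],r,h)-cent,x0).x
E
python3 - <<'E'
from h import *
ims=[]
for n in("top","side"):
    c=cam(n)
    print(n,np.round(c[3][0,0]))
    for r in ctrl.outline_of("filter_large",n)[:6]:
        v,u=np.nonzero(r["region"]); ce=np.array([u.mean(),v.mean()])
        print("  large",round(r["score"],2),len(u),ce.round(1),fitcyl(c,ce,.010,.021,.014,[.45,-.35]).round(4))
    for t in("flap_seat","filter_tray"):
        for r in ctrl.outline_of(t,n)[:2]:
            v,u=np.nonzero(r["region"]); print(t,round(r["score"],2),len(u),u.min(),u.max(),v.min(),v.max(), u.mean().round(1),v.mean().round(1),cv2.minAreaRect(np.c_[u,v].astype(np.int32)))
    for t in("filter_large","filter_large_c"):
        print(t,[(np.round(r["at"],4).tolist(),round(r["score"],2)) for r in ctrl.place_of(t,n)[:8] if abs(r["at"][1]+.355)<.03])
    u,v=proj(c,[.48,.138,.055]).astype(int); print(u,v)
    ims.append(cv2.resize(c[0]["img"][v-30:v+30,u-20:u+20],(400,600),interpolation=cv2.INTER_CUBIC))
cv2.imwrite("pics/flap.png",np.hstack(ims))
E
```

```text
top 475.0
  large 0.65 154 [363.3 244.2] [ 0.3799 -0.4264]
  large 0.53 118 [366.6 217.3] [ 0.4626 -0.4389]
  large 0.46 166 [339.4 222.7] [ 0.4441 -0.3549]
flap_seat 0.91 454 167 196 180 221 180.0 196.6 ((177.2880096435547, 197.416015625), (24.7204532623291, 45.65080642700195), 28.739797592163086)
filter_tray 0.97 1161 274 348 205 233 308.6 218.8 ((310.9129333496094, 219.00823974609375), (74.46469116210938, 21.780319213867188), 5.90614128112793)
filter_tray 0.52 106 122 148 234 251 136.1 242.7 ((134.92308044433594, 241.6153564453125), (29.95380973815918, 4.437601566314697), 33.69007110595703)
filter_large [([0.4497, -0.3531, 0.0004], 0.72), ([0.4431, -0.3551, 0.0109], 0.63)]
filter_large_c [([0.4497, -0.3531, 0.0004], 0.72), ([0.4431, -0.3551, 0.0109], 0.63)]
176 204
side 431.0
  large 0.73 327 [274.6 318.7] [ 0.4645 -0.4408]
  large 0.67 280 [258.  288.1] [ 0.4469 -0.3534]
  large 0.55 365 [234.1 320.9] [ 0.3829 -0.4317]
flap_seat 0.84 254 225 263 148 167 248.5 156.7 ((244.1081085205078, 154.85134887695312), (36.98977279663086, 19.070283889770508), 9.462321281433105)
flap_seat 0.44 19 203 207 184 189 205.1 186.4 ((205.25003051757812, 186.25001525878906), (6.363961219787598, 2.8284268379211426), 45.0)
filter_large [([0.4491, -0.3538, 0.0096], 0.83), ([0.4417, -0.3524, 0.0014], 0.55)]
filter_large_c [([0.4491, -0.3538, 0.0096], 0.83), ([0.4417, -0.3524, 0.0014], 0.55)]
238 158
```

View pics/flap.png

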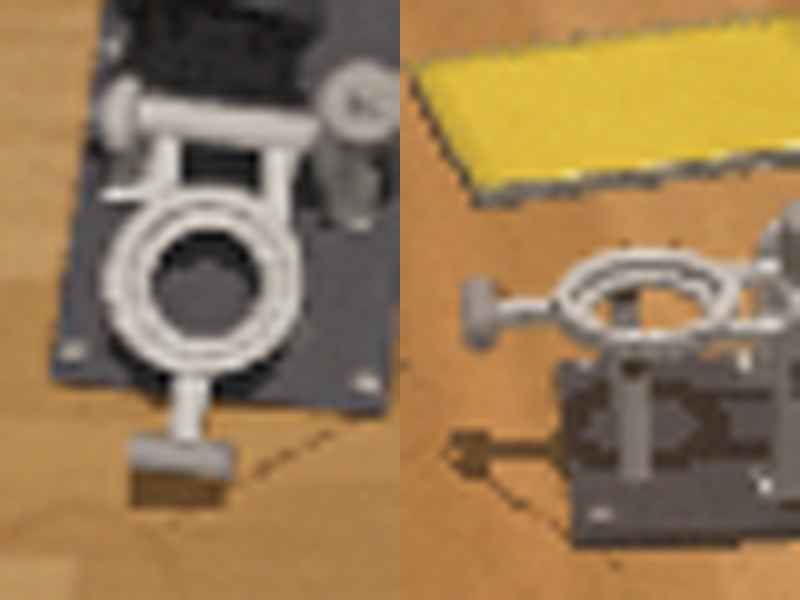

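The top view shows the seat ring centred at about (175.8,201.8) and the bar at about (173.9,219.2). In the side view the ring is at about (242.6,156.9).

```bash
python3 - <<'E'
from h import *
t=cam("top");s=cam("side")
print("seat top",ray(t,175.8,201.75,.061),"side",ray(s,242.6,156.9,.061))
print("bar",ray(t,173.85,219.2,.059), ray(s,225.6,158.8,.055))
def gc(c,u0,v0,w):
    g=c[0]["img"][v0-w:v0+w+1,u0-w:u0+w+1].astype(float); m=(g.min(2)>115).astype(np.uint8)
    n,l,st,ce=cv2.connectedComponentsWithStats(m); k=1+np.argmax(st[1:,4]); return ce[k]+[u0-w,v0-w],st[k,4]
for c,p in((t,(339,222)),(s,(258,287))):
    q,a=gc(c,*p,9); print("glass",q,a,ray(c,*q,.0165))
print(ray(t,315.5,203,.007))
q=lambda X,Y:(270+X/6.956-.4,195+Y/6.95-.4)
C=[ray(t,*q(*p),.007)[:2] for p in((38,70),(545,122),(535,268),(22,215))]
print(np.round(C,4),np.mean(C,0))
E
```

```text
seat top [0.4886024  0.13900712 0.061     ] side [0.49093009 0.13408076 0.061     ]
bar [0.43682399 0.14240226 0.059     ] [0.43939961 0.14180234 0.055     ]
glass [338.87962963 222.25925926] 108 [ 0.44443066 -0.35207837  0.0165    ]
glass [257.65322581 287.18548387] 124 [ 0.44535456 -0.35697669  0.0165    ]
[ 0.504144   -0.28264469  0.007     ]
[[ 0.4961 -0.1579]
 [ 0.4778 -0.3825]
 [ 0.4128 -0.3768]
 [ 0.4313 -0.1515]] [ 0.45449862 -0.26717084]
```

```bash
cat >> h.py <<'E'
from scipy.spatial.transform import Rotation as Ro
def plan(p,psi,n,g):
    o=ctrl.get_obs(); p0=np.array(o["ee_pos"]); R0=Ro.from_euler("xyz",o["eef_rot"]); R1=Ro.from_euler("xyz",[np.pi,0,psi])
    w=(R0.inv()*R1).as_rotvec(); print(o["time_s"],p0.round(4),np.round(o["eef_rot"],3),"w",w.round(3),"world",(np.array(p)-p0).round(4))
    R=R0
    for k in range(n):
        print([g,((R.inv().apply(np.array(p)-p0))*1000/n).round(1).tolist(),(w/n).round(3).tolist()],end=",")
        R=R*Ro.from_rotvec(w/n)
    print()
E
python3 -c "
from h import *
plan([.445,-.3545,.11],1.49,20,0.0)"
```

```text
1.7 [0.2441 0.4928 0.2054] [-3.142  0.     2.682] w [-0.     0.     1.192] world [ 0.2009 -0.8473 -0.0954]
[0.0, [-27.8, -33.5, 4.8], [-0.0, 0.0, 0.06]],[0.0, [-29.8, -31.8, 4.8], [-0.0, 0.0, 0.06]],[0.0, [-31.6, -30.0, 4.8], [-0.0, 0.0, 0.06]],[0.0, [-33.3, -28.0, 4.8], [-0.0, 0.0, 0.06]],[0.0, [-34.9, -26.0, 4.8], [-0.0, 0.0, 0.06]],[0.0, [-36.4, -23.9, 4.8], [-0.0, 0.0, 0.06]],[0.0, [-37.8, -21.7, 4.8], [-0.0, 0.0, 0.06]],[0.0, [-39.0, -19.4, 4.8], [-0.0, 0.0, 0.06]],[0.0, [-40.1, -17.0, 4.8], [-0.0, 0.0, 0.06]],[0.0, [-41.0, -14.6, 4.8], [-0.0, 0.0, 0.06]],[0.0, [-41.8, -12.1, 4.8], [-0.0, 0.0, 0.06]],[0.0, [-42.5, -9.6, 4.8], [-0.0, 0.0, 0.06]],[0.0, [-43.0, -7.1, 4.8], [-0.0, 0.0, 0.06]],[0.0, [-43.3, -4.5, 4.8], [-0.0, 0.0, 0.06]],[0.0, [-43.5, -1.9, 4.8], [-0.0, 0.0, 0.06]],[0.0, [-43.5, 0.7, 4.8], [-0.0, 0.0, 0.06]],[0.0, [-43.4, 3.3, 4.8], [-0.0, 0.0, 0.06]],[0.0, [-43.1, 5.9, 4.8], [-0.0, 0.0, 0.06]],[0.0, [-42.7, 8.4, 4.8], [-0.0, 0.0, 0.06]],[0.0, [-42.1, 10.9, 4.8], [-0.0, 0.0, 0.06]],
```

>>> {"fn": "carry_out", "kwargs": {"commands": [[0,[-28,-33,0],[0,0,0.06]],[0,[-30,-32,0],[0,0,0.06]],[0,[-32,-30,0],[0,0,0.06]],[0,[-33,-28,0],[0,0,0.06]],[0,[-35,-26,0],[0,0,0.06]],[0,[-36,-24,0],[0,0,0.06]],[0,[-38,-22,0],[0,0,0.06]],[0,[-39,-19,0],[0,0,0.06]],[0,[-40,-17,0],[0,0,0.06]],[0,[-41,-15,0],[0,0,0.06]]], "squeeze": 12}}

```text
time_s: 2.95
ee_pos: [0.344, 0.0675, 0.2057]
eef_rot: [3.141, 0.0, 2.08]
force: [-0.4, -0.2, 0.8]
grip_width: 0.0943
grip_force: 0.0
```

>>> {"fn": "carry_out", "kwargs": {"commands": [[0,[-42,-12,10],[0,0,0.06]],[0,[-43,-10,10],[0,0,0.06]],[0,[-43,-7,10],[0,0,0.06]],[0,[-43,-5,10],[0,0,0.06]],[0,[-43,-2,10],[0,0,0.06]],[0,[-43,1,10],[0,0,0.06]],[0,[-43,3,10],[0,0,0.06]],[0,[-43,6,10],[0,0,0.06]],[0,[-43,8,10],[0,0,0.06]],[0,[-42,11,10],[0,0,0.05]]]}}

```text
time_s: 4.2
ee_pos: [0.441, -0.3561, 0.1051]
eef_rot: [3.141, 0.0, 1.49]
force: [0.0, 0.3, 0.1]
grip_width: 0.0944
grip_force: 0.0
```

```bash
python3 -c "
from h import *
plan([.445,-.3545,.035],1.49,3,0.25)
c=cam('side')
u,v=proj(c,[.445,-.3545,.03]).astype(int)
cv2.imwrite('pics/pre.png',cv2.resize(c[0]['img'][v-60:v+40,u-60:u+60],(720,600),interpolation=cv2.INTER_CUBIC))
"
```

```text
4.2 [ 0.441  -0.3561  0.1051] [3.141 0.    1.49 ] w [ 0.  0. -0.] world [ 0.004   0.0016 -0.0701]
[0.25, [0.6, 1.3, 23.4], [0.0, 0.0, -0.0]],[0.25, [0.6, 1.3, 23.4], [0.0, 0.0, -0.0]],[0.25, [0.6, 1.3, 23.4], [0.0, 0.0, -0.0]],
```

>>> {"fn": "carry_out", "kwargs": {"commands": [[0.2,[1,2,30],[0,0,0]],[0.2,[1,2,30],[0,0,0]],[0.2,[0,0,20],[0,0,0]],[0.2,[0,0,10],[0,0,0]],[0.2,[0,0,5],[0,0,0]],[0.5,[0,0,0],[0,0,0]],[0.7,[0,0,0],[0,0,0]],[0.7,[0,0,0],[0,0,0]]], "squeeze": 4}}

```text
time_s: 5.25
ee_pos: [0.4451, -0.3531, 0.011]
eef_rot: [3.141, 0.001, 1.492]
force: [-0.5, 0.1, -0.2]
grip_width: 0.0485
grip_force: 0.0
```

```bash
python3 -c "
from h import *
o=ctrl.get_obs();print(o['qpos'],o['grip_width'],o['grip_force'])
c=cam('side')
u,v=proj(c,[.445,-.3545,.03]).astype(int)
cv2.imwrite('pics/g1.png',cv2.resize(c[0]['img'][v-60:v+40,u-60:u+60],(720,600),interpolation=cv2.INTER_CUBIC))
"
```

```text
[-7.35041036e-01  5.70612716e-01  1.62982421e+00 -2.45289363e-05
  9.40265657e-01 -6.56028028e-01] 0.048471286493749564 0.0
```

View pics/g1.png

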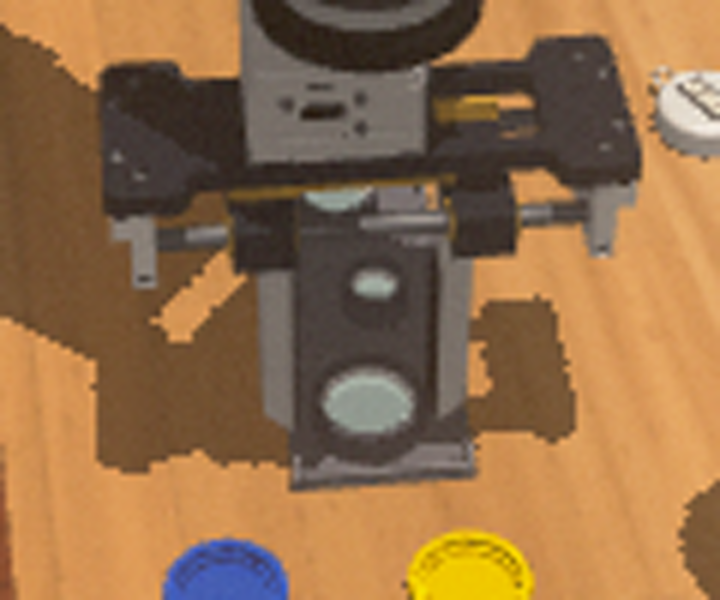

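The fingers straddle the clear filter, at about (368,403) in the crop, and are still closing. I'll lower 1.5 mm and finish closing so it centres.

>>> {"fn": "carry_out", "kwargs": {"commands": [[0.7,[0,0,1.5],[0,0,0]],[0.7,[0,0,0],[0,0,0]],[0.7,[0,0,0],[0,0,0]]], "squeeze": 4}}

```text
time_s: 5.68
ee_pos: [0.4451, -0.3531, 0.0094]
eef_rot: [3.141, 0.001, 1.492]
force: [-0.7, -0.3, 5.8]
grip_width: 0.0419
grip_force: 4.0
```

>>> {"fn": "carry_out", "kwargs": {"commands": [[0.36,[0,0,0],[0,0,0]],[0.36,[0,0,0],[0,0,0]],[0.36,[0,0,-12],[0,0,0]],[0.36,[0,0,-13],[0,0,0.17]],[0.36,[0,0,0],[0,0,0.17]],[0.36,[0,0,0],[0,0,0.18]],[0.36,[0,0,0],[0,0,0.18]],[0.36,[0,0,0],[0,0,0.18]],[0.36,[0,0,0],[0,0,0.18]],[0.36,[0,0,0],[0,0,0.17]]]}}

```text
time_s: 6.92
ee_pos: [0.4451, -0.353, 0.0348]
eef_rot: [3.141, -0.0, 0.256]
force: [0.8, 0.1, 1.3]
grip_width: 0.06
grip_force: 0.0
```

```bash
python3 -c "
from h import *
plan([.4451,-.3531,.010],.26,2,0.36)
print(ctrl.get_obs()['grip_width'])
c=cam('side')
u,v=proj(c,[.445,-.3545,.03]).astype(int)
cv2.imwrite('pics/g2.png',cv2.resize(c[0]['img'][v-50:v+50,u-60:u+60],(720,600),interpolation=cv2.INTER_CUBIC))
"
```

```text
6.925 [ 0.4451 -0.353   0.0348] [ 3.141 -0.     0.256] w [ 0.001 -0.    -0.004] world [ 0.     -0.0001 -0.0248]
[0.36, [-0.0, 0.0, 12.4], [0.0, -0.0, -0.002]],[0.36, [-0.0, 0.1, 12.4], [0.0, -0.0, -0.002]],
0.06002598184059663
```

View pics/g2.png

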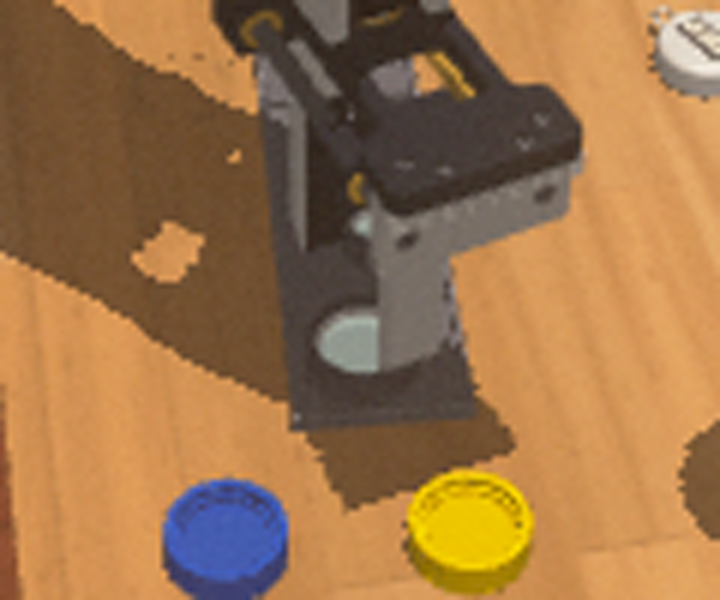

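The filter is at about (366,340) and the near fingertip clears it. I'll descend and regrip.

>>> {"fn": "carry_out", "kwargs": {"commands": [[0.41,[0,0,8],[0,0,0]],[0.41,[0,0,9],[0,0,0]],[0.41,[0,0,8],[0,0,0]],[0.7,[0,0,0],[0,0,0]],[0.7,[0,0,0],[0,0,0]],[0.7,[0,0,0],[0,0,0]],[0.7,[0,0,0],[0,0,0]]], "squeeze": 12}}

```text
time_s: 7.85
ee_pos: [0.445, -0.3529, 0.0091]
eef_rot: [3.141, -0.0, 0.262]
force: [0.1, -0.4, 0.3]
grip_width: 0.0415
grip_force: 12.0
```

>>> {"fn": "carry_out", "kwargs": {"commands": [[0.7,[0,0,-10],[0,0,0]],[0.7,[0,0,-30],[0,0,0]],[0.7,[0,0,-50],[0,0,0]],[0.7,[0,0,-50],[0,0,0]],[0.7,[0,0,-10],[0,0,0]]], "squeeze": 14}}

```text
time_s: 8.48
ee_pos: [0.4459, -0.3537, 0.1631]
eef_rot: [3.136, -0.003, 0.262]
force: [-0.4, 0.2, 0.6]
grip_width: 0.0416
grip_force: 14.0
```

```bash
python3 -c "
from h import *
plan([.488,.138,.155],-.06,14,0.7)
o=ctrl.get_obs();print(o['grip_width'],o['grip_force'])
"
```

```text
8.475 [ 0.4459 -0.3537  0.1631] [ 3.136e+00 -3.000e-03  2.620e-01] w [ 0.005 -0.004  0.322] world [ 0.0421  0.4917 -0.0081]
[0.7, [12.0, -33.1, 0.5], [0.0, -0.0, 0.023]],[0.7, [11.2, -33.4, 0.5], [0.0, -0.0, 0.023]],[0.7, [10.5, -33.7, 0.5], [0.0, -0.0, 0.023]],[0.7, [9.7, -33.9, 0.5], [0.0, -0.0, 0.023]],[0.7, [8.9, -34.1, 0.5], [0.0, -0.0, 0.023]],[0.7, [8.1, -34.3, 0.5], [0.0, -0.0, 0.023]],[0.7, [7.3, -34.5, 0.5], [0.0, -0.0, 0.023]],[0.7, [6.5, -34.6, 0.5], [0.0, -0.0, 0.023]],[0.7, [5.7, -34.8, 0.5], [0.0, -0.0, 0.023]],[0.7, [4.9, -34.9, 0.5], [0.0, -0.0, 0.023]],[0.7, [4.1, -35.0, 0.5], [0.0, -0.0, 0.023]],[0.7, [3.3, -35.1, 0.5], [0.0, -0.0, 0.023]],[0.7, [2.5, -35.2, 0.6], [0.0, -0.0, 0.023]],[0.7, [1.7, -35.2, 0.6], [0.0, -0.0, 0.023]],
0.041554012055962555 13.999799340963364
```

>>> {"fn": "carry_out", "kwargs": {"commands": [[0.7,[6,-17,0],[0,0,0.015]],[0.7,[12,-35,0],[0,0,0.023]],[0.7,[11,-35,0],[0,0,0.023]],[0.7,[10,-35,0],[0,0,0.023]],[0.7,[9,-36,0],[0,0,0.023]],[0.7,[9,-36,0],[0,0,0.023]],[0.7,[8,-36,0],[0,0,0.023]],[0.7,[7,-36,0],[0,0,0.023]],[0.7,[6,-36,0],[0,0,0.023]],[0.7,[5,-36,0],[0,0,0.023]]]}}

```text
time_s: 9.72
ee_pos: [0.4725, -0.0041, 0.1585]
eef_rot: [-3.141, 0.001, 0.039]
force: [-0.1, -0.0, -0.2]
grip_width: 0.041
grip_force: 14.0
```

>>> {"fn": "carry_out", "kwargs": {"commands": [[0.7,[5,-36,0],[0,0,0.023]],[0.7,[4,-36,0],[0,0,0.023]],[0.7,[3,-36,0],[0,0,0.023]],[0.7,[2,-26,0],[0,0,0.023]],[0.7,[1,-10,0],[0,0,0.023]],[0.7,[0,0,0],[0,0,0]]]}}

```text
time_s: 10.48
ee_pos: [0.487, 0.1392, 0.1584]
eef_rot: [3.141, 0.001, -0.074]
force: [0.1, -0.1, -0.2]
grip_width: 0.0414
grip_force: 14.0
```

```bash
python3 -c "
from h import *
plan([.489,.138,.083],-.06,4,0.7)
o=ctrl.get_obs();print(o['grip_width'],o['grip_force'],o['qpos'])
"
```

```text
10.475 [0.487  0.1392 0.1584] [ 3.141e+00  1.000e-03 -7.400e-02] w [ 0.     0.001 -0.014] world [ 0.002  -0.0012 -0.0754]
[0.7, [0.5, 0.3, 18.9], [0.0, 0.0, -0.003]],[0.7, [0.5, 0.3, 18.9], [0.0, 0.0, -0.003]],[0.7, [0.5, 0.3, 18.9], [0.0, 0.0, -0.003]],[0.7, [0.5, 0.3, 18.9], [0.0, 0.0, -0.003]],
0.041408315641433 14.000029116868973 [2.06076973e-01 2.49317139e-01 1.69963126e+00 3.04630872e-06
 1.19367455e+00 1.85083920e+00]
```

Descend to hover with the filter's bottom about 12 mm above the ring, then look in both cameras.

>>> {"fn": "carry_out", "kwargs": {"commands": [[0.7,[0,0,25],[0,0,0]],[0.7,[1,0,30],[0,0,0]],[0.7,[1,1,18],[0,0,-0.014]],[0.7,[0,0,5],[0,0,0]],[0.7,[0,0,0],[0,0,0]]]}}

```text
time_s: 11.1
ee_pos: [0.4893, 0.1373, 0.0812]
eef_rot: [3.142, 0.0, -0.062]
force: [-0.2, -0.0, -0.7]
grip_width: 0.0416
grip_force: 14.0
```

```bash
python3 -c "
from h import *
ims=[]
for n in('top','side'):
    c=cam(n)
    print(n,[(t,np.round(r['at'],4).tolist(),round(r['score'],2)) for t in ('flap_seat','flap_bar','filter_large_c') for r in ctrl.place_of(t,n)[:3]])
    u,v=proj(c,[.48,.138,.07]).astype(int);print(u,v)
    ims.append(cv2.resize(c[0]['img'][v-30:v+30,u-20:u+20],(400,600),interpolation=cv2.INTER_CUBIC))
cv2.imwrite('pics/hov.png',np.hstack(ims))
o=ctrl.get_obs();print(o['time_s'],o['ee_pos'],o['eef_rot'])
"
```

```text
top [('filter_large_c', [0.3857, -0.4287, 0.0032], 0.64), ('filter_large_c', [0.4636, -0.4413, 0.0041], 0.62), ('filter_large_c', [0.3843, -0.4244, 0.0108], 0.61)]
175 204
side [('flap_seat', [0.489, 0.1376, 0.0547], 0.75), ('flap_seat', [0.4405, 0.1419, 0.0542], 0.16), ('flap_bar', [0.441, 0.1431, 0.0523], 0.75), ('filter_large_c', [0.3842, -0.428, 0.0075], 0.89), ('filter_large_c', [0.4678, -0.4401, -0.0012], 0.86), ('filter_large_c', [0.3805, -0.4289, -0.0017], 0.84)]
238 154
11.5 [0.4893734  0.13770023 0.08121742] [-3.14145974e+00 -4.30293711e-04 -6.11903649e-02]
```

View pics/hov.png

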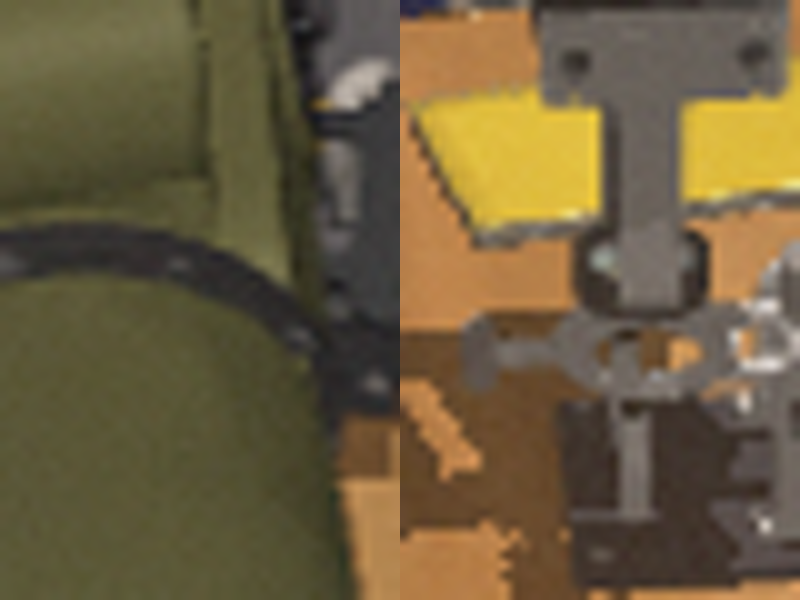

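The side view shows the held filter centred at u≈641 in the crop and the ring below it at about 648, so a small +x correction is needed. The top view is blocked by the arm.

```bash
python3 -c "
from h import *
c=cam('side'); i=c[0]['img'].astype(int)
print('filter pred',proj(c,[.4894,.1377,.0822]),'seat pred .4905',proj(c,[.4905,.1388,.061]),proj(c,[.5005,.1388,.061]))
g=i.sum(2)//3
for r in (152,153,154,155): print(r,g[r,232:252])
for r in (158,159,161,162,163,164,165,166): print(r,g[r,230:256])
"
```

```text
filter pred [241.84011733 150.27946159] seat pred .4905 [242.21935849 156.15798392] [245.43679701 155.88230902]
152 [124 126 128  69  54  52  53  56 112 112 110 111 112 111  67  51  51 137
 144 143]
153 [128 130 128  90  53  51  55  69 110 110 111 110 110 108  63  53  65 139
 143 142]
154 [128 127 126  94  57  52  53  67  93  95  92  90  87  87  59  51  85 109
 111 113]
155 [ 72  70  88  99  86  65  54  55  71  69  64  60  64  62  73  95  99 106
 100  98]
158 [ 99 100  97  94  99  98 100  88  71  82  83  92  78  77  78 145 143 126
  97 100 100 161 150 122 117 105]
159 [104 103 103 102  97  98  98  85  74 100 105  92  82  74  75 143 143 143
 101 101 103 134 156 129 151 146]
161 [ 70  74  72  69  82  99 101 104 127 108 104 110  98 143 123 108 102 105
  99 104 105 103 116 126 122 116]
162 [ 73  68  71  72  74  78  91 101 115 105 104 103 118 121 122 106 103 103
 100 119 125 124 123 112 107  99]
163 [ 70  70  72  72  69  73  75  78  84  99 107 102 117 116 104 101  75  75
 108 109 103 123 174 102 116  95]
164 [ 71  68  73  66  55  66  81  60  54 102  51  43  52  50  55  54  52  51
  81  80  81 103 186 103 100  93]
165 [ 72  71  75  60  53  52  60  50  50  99  68  51  84  56  53  53  52  50
  55  79  76  73 106 100 102 100]
166 [ 68  71  71  60  54  53  56  52  55  90 108 111 105  57  52  54  55  51
  53  52  80  83  91  89  91  98]
```

>>> {"fn": "carry_out", "kwargs": {"commands": [[0.7,[1.6,-1.1,6],[0,0,0]],[0.7,[0,0,5],[0,0,0]],[0.7,[0,0,2],[0,0,0]],[0.7,[0,0,1.5],[0,0,0]],[0.7,[0,0,1],[0,0,0]]]}}

```text
time_s: 12.18
ee_pos: [0.491, 0.1387, 0.0654]
eef_rot: [3.142, -0.0, -0.061]
force: [0.6, 1.2, 0.3]
grip_width: 0.0414
grip_force: 14.0
```

>>> {"fn": "carry_out", "kwargs": {"commands": [[0.7,[0.2,-0.5,1],[0,0,0]],[0.7,[0,0,1],[0,0,0]],[0.7,[0,0,1],[0,0,0]]]}}

```text
time_s: 12.55
ee_pos: [0.4912, 0.1392, 0.0624]
eef_rot: [-3.142, -0.0, -0.061]
force: [0.6, -0.9, -0.3]
grip_width: 0.0413
grip_force: 14.0
```

>>> {"fn": "carry_out", "kwargs": {"commands": [[0.7,[0,0.2,0.7],[0,0,0]],[0.7,[0,0,0.5],[0,0,0]],[0.7,[0,0,0],[0,0,0]]]}}

```text
time_s: 12.92
ee_pos: [0.4912, 0.1389, 0.0613]
eef_rot: [-3.142, 0.0, -0.061]
force: [0.0, -1.1, -0.6]
grip_width: 0.0415
grip_force: 14.4
```

>>> {"fn": "carry_out", "kwargs": {"commands": [[0.7,[0,0,0.5],[0,0,0]],[0.7,[0,0,0.4],[0,0,0]],[0.7,[0,0,0],[0,0,0]]]}}

```text
time_s: 13.3
ee_pos: [0.4913, 0.139, 0.061]
eef_rot: [-3.141, -0.0, -0.061]
force: [-4.6, -1.4, 10.4]
grip_width: 0.0409
grip_force: 19.5
```

>>> {"fn": "carry_out", "kwargs": {"commands": [[0.7,[0,0,-0.5],[0,0,0]],[0.5,[0,0,0],[0,0,0]],[0.44,[0,0,0],[0,0,0]],[0.42,[0,0,0],[0,0,0]],[0.4,[0,0,-5],[0,0,0]],[0.4,[0,0,-25],[0,0,0]],[0.4,[0,0,-30],[0,0,0]]]}}

```text
time_s: 14.18
ee_pos: [0.4906, 0.1387, 0.1211]
eef_rot: [3.141, 0.002, -0.061]
force: [0.8, -0.6, -0.2]
grip_width: 0.0563
grip_force: 0.0
```

```bash
python3 -c "
from h import *
c=cam('side')
u,v=218,124
cv2.imwrite('pics/rel.png',cv2.resize(c[0]['img'][v:v+60,u:u+60],(600,600),interpolation=cv2.INTER_CUBIC))
o=ctrl.get_obs();print(o['time_s'],o['ee_pos'],o['grip_width'])
"
```

```text
14.225 [0.49234356 0.1390822  0.12524497] 0.05647758785026657
```

View pics/rel.png

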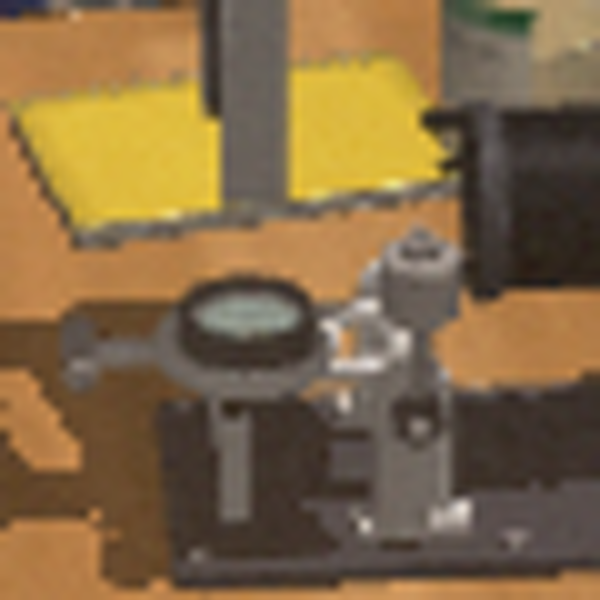

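The filter sits level inside the ring, centred at about (247,318) in the crop. I'll press it lightly on its rim to confirm that it is fully down.

>>> {"fn": "carry_out", "kwargs": {"commands": [[0.65,[0,0,20],[0,0,0]],[0.65,[0,0,22],[0,0,0]],[0.65,[0,0,7],[0,0,0]],[0.65,[0,0,4],[0,0,0]],[0.65,[0,0,1.5],[0,0,0]],[0.65,[0,0,0.5],[0,0,0]],[0.65,[0,0,0],[0,0,0]]]}}

```text
time_s: 15.1
ee_pos: [0.4912, 0.1389, 0.0687]
eef_rot: [3.141, -0.0, -0.061]
force: [-17.1, -4.1, 33.8]
grip_width: 0.033
grip_force: 16.8
```

>>> {"fn": "carry_out", "kwargs": {"commands": [[0.65,[0,0,-3],[0,0,0]],[0.6,[0,0,-12],[0,0,0]],[0.45,[0,0,-20],[0,0,0]],[0.45,[-10,0,0],[0,0,0]],[0.45,[-25,0,0],[0,0,0]],[0.45,[-15,0,0],[0,0,0]],[0.45,[-2,0,0],[0,0,0]],[0.45,[0,0,0],[0,0,0]]]}}

```text
time_s: 16.1
ee_pos: [0.4396, 0.1422, 0.1009]
eef_rot: [-3.142, -0.0, -0.061]
force: [-0.7, -0.5, -0.3]
grip_width: 0.0513
grip_force: 0.0
```

```bash
python3 -c "
from h import *
plan([.4395,.1423,.043],-.063,4,0.45)
s=cam('side')
print([(t,np.round(r['at'],4).tolist(),round(r['score'],2)) for t in ('flap_seat','flap_bar','filter_large','flap_hinge') for r in ctrl.place_of(t,'side')[:3]])
u,v=proj(s,[.45,.14,.07]).astype(int)
cv2.imwrite('pics/bar.png',cv2.resize(s[0]['img'][v-30:v+30,u-30:u+30],(600,600),interpolation=cv2.INTER_CUBIC))
"
```

```text
16.1 [0.4396 0.1422 0.1009] [-3.142 -0.    -0.061] w [-0.    -0.     0.002] world [-0.0001  0.0001 -0.0579]
[0.45, [-0.0, -0.0, 14.5], [-0.0, -0.0, 0.0]],[0.45, [-0.0, -0.0, 14.5], [-0.0, -0.0, 0.0]],[0.45, [-0.0, -0.0, 14.5], [-0.0, -0.0, 0.0]],[0.45, [-0.0, -0.0, 14.5], [-0.0, -0.0, 0.0]],
[('flap_seat', [0.4926, 0.1379, 0.0544], 0.83), ('flap_bar', [0.4389, 0.1424, 0.054], 0.82), ('flap_bar', [0.3907, 0.2843, -0.0007], 0.48), ('filter_large', [0.3811, -0.4318, 0.0011], 0.92), ('filter_large', [0.4659, -0.4409, 0.0027], 0.73), ('filter_large', [0.3832, -0.4286, 0.0068], 0.55), ('flap_hinge', [0.5365, 0.1356, 0.0549], 0.75)]
```

View pics/bar.png

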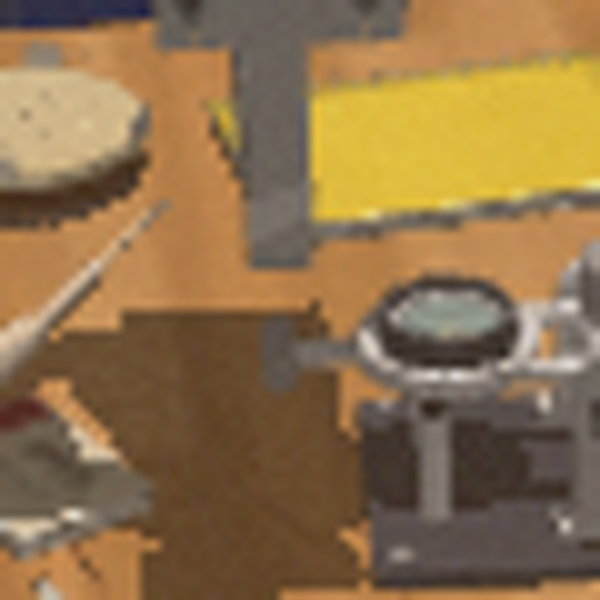

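The filter is still seated, at about (447,315), and the finger at about (278,262) is straight above the bar at (281,352). Next I descend and pinch.

>>> {"fn": "carry_out", "kwargs": {"commands": [[0.45,[0,0,20],[0,0,0]],[0.45,[0,0,22],[0,0,0]],[0.45,[0,0,12],[0,0,0]],[0.45,[0,0,4],[0,0,0]],[0.55,[0,0,0],[0,0,0]],[0.62,[0,0,0],[0,0,0]],[0.8,[0,0,0],[0,0,0]],[0.8,[0,0,0],[0,0,0]],[0.8,[0,0,0],[0,0,0]]], "squeeze": 5}}

```text
time_s: 17.48
ee_pos: [0.4396, 0.1425, 0.0432]
eef_rot: [-3.141, -0.001, -0.061]
force: [-0.0, 4.5, 2.5]
grip_width: 0.0301
grip_force: 5.0
```

>>> {"fn": "carry_out", "kwargs": {"commands": [[0.8,[0,-0.5,0],[0,0,0]],[0.8,[0,0,-2.5],[0,0,0]],[0.8,[0.1,0,-2.5],[0,0,0]],[0.8,[0.4,0,-5],[0,0,0]],[0.8,[0.6,0,-5],[0,0,0]],[0.8,[0.9,0,-4.9],[0,0,0]]], "squeeze": 6}}

```text
time_s: 18.23
ee_pos: [0.4411, 0.1424, 0.0631]
eef_rot: [3.141, 0.0, -0.061]
force: [0.9, 1.8, -0.3]
grip_width: 0.0301
grip_force: 6.0
```

>>> {"fn": "carry_out", "kwargs": {"commands": [[0.8,[1.1,0,-4.9],[0,0,0]],[0.8,[1.4,0,-4.8],[0,0,0]],[0.8,[1.6,0,-4.7],[0,0,0]],[0.8,[1.8,0,-4.7],[0,0,0]],[0.8,[2.1,0,-4.6],[0,0,0]],[0.8,[2.3,0,-4.4],[0,0,0]],[0.8,[2.5,0,-4.3],[0,0,0]],[0.8,[2.7,0,-4.2],[0,0,0]],[0.8,[2.9,0,-4.1],[0,0,0]],[0.8,[3.1,0,-3.9],[0,0,0]]]}}

```text
time_s: 19.48
ee_pos: [0.4629, 0.1408, 0.1075]
eef_rot: [3.141, 0.0, -0.061]
force: [-0.1, -6.2, 0.2]
grip_width: 0.0304
grip_force: 6.0
```

```bash
python3 -c "
from h import *
s=cam('side')
print([(t,np.round(r['at'],4).tolist(),round(r['score'],2)) for t in ('flap_seat','flap_bar') for r in ctrl.place_of(t,'side')[:2]])
u,v=proj(s,[.49,.14,.1]).astype(int)
cv2.imwrite('pics/mid.png',cv2.resize(s[0]['img'][v-35:v+35,u-35:u+35],(600,600),interpolation=cv2.INTER_CUBIC))
o=ctrl.get_obs();print(o['ee_pos'],o['force'])
"
```

```text
[('flap_seat', [0.5024, 0.1364, 0.0848], 0.56), ('flap_bar', [0.4628, 0.1424, 0.1189], 0.71)]
[0.46297767 0.14079132 0.1075688 ] [-0.21314747 -4.88459807 -0.80053302]
```

View pics/mid.png

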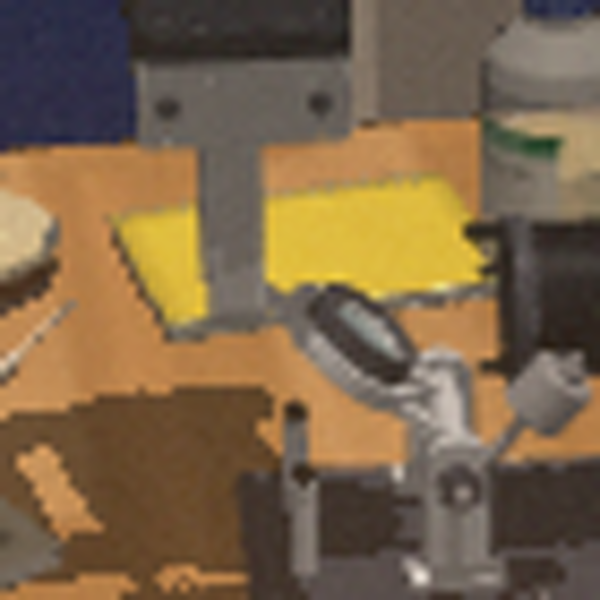

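The flap is about 40° up, with the filter in place at about (365,335) and the bar between the fingers. I'll continue to 60°, easing off the side load.

>>> {"fn": "carry_out", "kwargs": {"commands": [[0.8,[3.3,0.4,-3.7],[0,0,0]],[0.8,[3.5,0.4,-3.6],[0,0,0]],[0.8,[3.7,0.1,-3.4],[0,0,0]],[0.8,[3.8,0.1,-3.2],[0,0,0]],[0.8,[4,0.1,-3],[0,0,0]]]}}

```text
time_s: 20.25
ee_pos: [0.4812, 0.1391, 0.1245]
eef_rot: [-3.141, -0.0, -0.061]
force: [0.2, -0.7, -0.3]
grip_width: 0.0301
grip_force: 6.0
```

>>> {"fn": "carry_out", "kwargs": {"commands": [[0.8,[3,0.1,-2],[0,0,0]],[0.8,[2.8,0.1,-1.8],[0,0,0]],[0.8,[1.7,0,-1.1],[0,0,0]],[0.8,[0.9,0,-0.5],[0,0,0]],[0.8,[0,0,0],[0,0,0]],[0.8,[0,0,0],[0,0,0]]]}}

```text
time_s: 21.0
ee_pos: [0.4893, 0.1383, 0.1296]
eef_rot: [-3.141, 0.0, -0.061]
force: [-1.1, 1.9, -0.3]
grip_width: 0.0297
grip_force: 6.0
```

```bash
python3 -c "
from h import *
o=ctrl.get_obs();p=np.array(o['ee_pos']);d=p-[.4396,.143,.0432]
print(p,d,o['force'],np.hypot(d[0],d[1]), np.arccos(1-np.hypot(d[0],d[1])*10),np.arcsin(d[2]*10))
s=cam('side')
print([(t,np.round(r['at'],4).tolist(),round(r['score'],2)) for t in ('flap_seat','flap_bar') for r in ctrl.place_of(t,'side')[:2]])
u,v=proj(s,[.49,.14,.1]).astype(int)
cv2.imwrite('pics/fin.png',cv2.resize(s[0]['img'][v-35:v+35,u-35:u+35],(600,600),interpolation=cv2.INTER_CUBIC))
"
```

```text
[0.48925135 0.13831757 0.12958891] [ 0.04965135 -0.00468243  0.08638891] [-1.09884195  1.90772971 -0.31724931] 0.04987164858113412 1.0457148414972666 1.042940566495554
[('flap_seat', [0.5144, 0.1367, 0.0938], 0.62), ('flap_bar', [0.4902, 0.139, 0.1414], 0.48)]
```

View pics/fin.png

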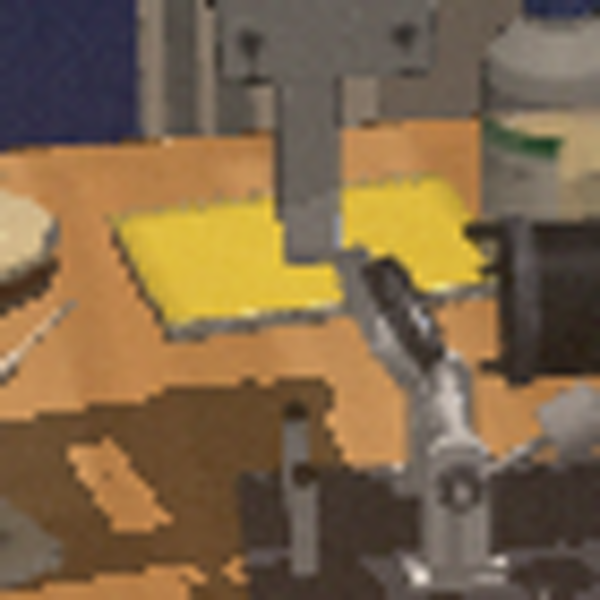

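The flap is at about 1.045 rad. The bar is between the fingers and the filter is still seated, at about (405,310).

```bash
python3 -c "
from station import ctrl
print(ctrl.hand_in())"
```

```text
the job is handed in; nothing more can be done
None
```

The largest filter is fully down in the flap's seat, and the flap is held still by its bar at about 1.045 rad (60°), the balance point; the job was handed in at about 21 s, and the result was not reported back.

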